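Feel which spacer needs no flipping and seat it in the holder

ROBOT

A 6-joint arm with a two-finger parallel gripper is mounted at the origin on a cart in front of the work surface, level with it; the furniture and walls round the work are solid. World frame = base frame: x ahead of the robot, y to its left, z up, the work surface at z = 0. Lengths are in m, angles in rad, forces in N, time in s.
With the tool pointing down it reaches from about 0.425 to 0.925 m from the base axis. Payload 12.5 kg.
Tool frame: the origin (TCP) lies between the finger pads; the fingertips stand 25 mm ahead of it and the grasp point (between the pads) lies 6 mm ahead of it; x points along the fingers, y is the direction in which the jaws open and shut, and the axes are right-handed (so a half turn about x gives the same grasp; the last joint's range is limited). The gripper opens to 85 mm and grips with 20 to 120 N. Pads are 22 mm wide; open, the fingers measure 114 mm over their backs; the gripper's body (76 mm by 85 mm) begins 54 mm behind the grasp point. The pads swing forward as they close: fully open they stand 13 mm farther back than shut.
Start: joints at [1.172, 0.491, 1.559, -0, 1.092, -0.106], TCP at [0.18, 0.598, 0.217] pointing down, gripper open.
Joint ranges: [-3.1, 3.1], [-0.84, 2.19], [0.05, 2.79], [-1.13, 4.28], [0.06, 2.93], [-2.69, 2.69]. Speed limits (rad/s): [2.22, 2.22, 2.79, 3.14, 3.14, 3.14].

INTERFACE

Orientations are given as a unit quaternion [w, x, y, z].
In Python, from workcell import move_to, movel, move_j, grip, dwell, inverse_kinematics, read_state, camera, MotionError, finish_job, search_frame, outline_of gives the robot as it stands. Calls block until the motion is done:
- move_to(position, orientation): joint-space move of the TCP to a pose.
- movel(position, frame=None, feed=0.15): straight line of the TCP; frame=None keeps the orientation; feed is the mean speed in m/s.
- move_j(angles): joint-space move.
- grip(opening, grip_force=None): finger opening in m; grip_force is the grip in N (None keeps the last); returns when the fingers have stopped.
- dwell(seconds).
- inverse_kinematics(position, orientation): joint angles nearest the present ones, or None.
- read_state(): the state.
- camera(name): name is "scene" or "top"; returns a dict with "img" (384x512x3 uint8, blue, green, red), "fx", "fy", "cx", "cy" (pixels), "R" (3x3) and "t" (3): a world point X has camera coordinates R X + t. Camera axes: x right, y down, z forward; pixel columns grow to the right and rows downward; lengths in m; the calibration is good to about 2 mm. A picture is of the moment at which its call begins. There is no depth.
A pose or a line that the arm cannot do raises MotionError and nothing moves.
- finish_job(): hands the job in, once; it reports no verdict.
Trained networks look in a picture, given as the dict that the camera call returned (one of the last four; its "shot" number tells which), for a name from the list of things; names that differ only in an ending like _2 or _b are one class to them, and where a whole thing is asked for, a point or a joint stands for the part that bears it (a point fixed in the world has none). Each returns a list of dicts, best first, with "p" (0 to 1); they miss things now and then, are a little off and sometimes report something else, mostly with a low value. They report only what shows in the picture. A call takes as long as a camera call. They do not tell look-alikes from the thing itself.
- search_frame(picture, query): "position" ([x, y, z] in m, in the coordinates of the camera as it stood for that picture, good to about 4 mm: the middle of the surface that is visible of it).
- outline_of(picture, query): "pixels" (384x512 bool, what is visible of it).
The state is a dict: "time": time; "joints": joint angles; "joint_vel": joint speeds; "joint_efforts": joint torques, N m; "position": TCP position; "eef_rot": TCP orientation; "wrist_force": force on the tool from outside, world axes, zero at the start; "ft_torque": the same for the moment, N m; "finger_gap": finger opening in m.
Only numpy, scipy, OpenCV 4.12 (cv2) and the standard library are available. Lean on these libraries where they do the work, as an engineer would, in place of code of your own. Each camera call takes 0.05 s, during which the arm holds its last target. There are 200 camera calls.

TASK

Two golden-brown brass key-machine spacers that look alike stand on the bench: one stands with its narrower end down, the other is upside down and would have to be flipped. Grip their upper ends where they stand to feel which is which, then pick up the one that already has its narrower end down and seat it upright in the bore of the blue holder, fully home with its flange on the block. Leave the other spacer standing where it is.

Things in the scene. Friction and masses are not known exactly. Their poses are not given: they have to be found in the camera images.
- spacer_1: One of two alike brass spacers, round about z, 56 mm tall, 0.13 to 0.25 kg: an end 24 mm long, a flange (42 mm wide, 24 to 32 mm above the underside), another end 24 mm long. One end is 34 mm wide, the other 26 mm. Fingers closed on the upper end stop 34 mm apart if the narrow end is down, 26 mm if it needs flipping. Which way up is not told. Origin: centre of its underside at the start, z up.
- spacer_2: The other brass spacer, same shape and sizes as spacer_1, standing the other way up from it. Origin: centre of its underside as it stands at the start, z up.
- bore (a point): Centre of the mouth of the round bore in the fixed blue holder, a block 90 x 90 x 34 mm; it lies in the block's top face, 34 mm above the bench; z up, x and y along the block's sides. The bore is 31 mm wide, 28 mm deep, with a 3 mm chamfer at the mouth: a 26 mm end goes in its full 24 mm until the flange lies on the block, a 34 mm end does not go in.
There are look-alikes about, which are no part of the job. What is shaped like the spacer_1 but pink is not meant.

How it is judged:
By the outcome, as a careful person would: the job done as asked, in the order asked, and still so for the second after the job is handed in, with the robot touching nothing.
It also fails if it takes over 48 s, if anything falls off the work surface, if the arm or the gripper's body presses on something with over 40 N, if the wrist force passes 120 N, or if a joint passes its speed limit or range.

## Working session

There is one attempt and no reset: what is moved stays moved. The work goes in short steps, each a Python script; the robot and the scene stay as the last script left them, time stands still between calls to the robot, and variables do not carry over. Pictures are saved under pics/ and viewed, about 8 in all and at most 12, crops included, and the job is handed in when it is done.

```bash
mkdir -p pics; cat > h.py <<'E'
import numpy as np, cv2
from workcell import *
def world(pic,p): return np.array(pic["R"]).T@(np.array(p)-np.array(pic["t"]))
def ray(pic,u,v,z):
    R=np.array(pic["R"]);t=np.array(pic["t"])
    d=R.T@np.array([(u-pic["cx"])/pic["fx"],(v-pic["cy"])/pic["fy"],1]);c=-R.T@t
    return c+d*(z-c[2])/d[2]
def proj(pic,X):
    c=np.array(pic["R"])@np.array(X)+np.array(pic["t"]);return c[0]/c[2]*pic["fx"]+pic["cx"],c[1]/c[2]*pic["fy"]+pic["cy"]
E
python3 - <<'E'
from h import *
s=read_state();print(s)
ims=[]
for n in("scene","top"):
    p=camera(n);ims.append(p["img"]);print(n,"cam at",-np.array(p["R"]).T@p["t"])
    for q in("spacer_1","bore"):
        for d in search_frame(p,q):
            w=world(p,d["position"]);u=proj(p,w);print(q,round(d["p"],2),w.round(3),np.round(u))
    for d in outline_of(p,"spacer_1"):
        ys,xs=np.nonzero(d["pixels"]);print("outl",round(d["p"],2),xs.min(),xs.max(),ys.min(),ys.max(),p["img"][d["pixels"]].mean(0).round())
cv2.imwrite("pics/a.png",cv2.resize(np.hstack(ims),(800,300))); 
cv2.imwrite("pics/top.png",cv2.resize(ims[1],(768,576)));cv2.imwrite("pics/scene.png",cv2.resize(ims[0],(768,576)))
E
```

```text
{'time': 0.0, 'joints': array([ 1.17236490e+00,  4.91567730e-01,  1.55944284e+00,  3.34089410e-06,
        1.09167998e+00, -1.05600089e-01]), 'joint_vel': array([-0.00083472, -0.00171769, -0.00061701, -0.00097998, -0.00179246,
        0.00032011]), 'joint_efforts': array([ 1.08809021e-03, -6.18462610e+01, -2.61592752e+01, -9.74976456e-05,
        4.08962049e-03,  3.89770912e-05]), 'position': array([0.18030179, 0.59818495, 0.21612494]), 'eef_rot': array([ 0.699443  ,  0.10278688,  0.69963862, -0.10353817]), 'wrist_force': array([-0.11980736, -0.87813487, -0.23253982]), 'ft_torque': array([-0.03059017, -0.01206981,  0.05700584]), 'finger_gap': 0.08543168882133174}
scene cam at [-0.00856295 -0.44032033  0.64611796]
spacer_1 0.91 [ 0.39  -0.213  0.047] [305. 240.]
spacer_1 0.77 [ 0.441 -0.075  0.037] [268. 193.]
spacer_1 0.69 [ 0.46  -0.255  0.048] [344. 230.]
bore 0.68 [0.431 0.149 0.031] [195. 152.]
outl 0.73 294 314 227 254 [112.  94. 153.]
outl 0.72 335 355 218 245 [ 51.  99. 124.]
outl 0.58 260 278 180 205 [ 49.  95. 119.]
top cam at [ 0.32073843 -0.03301771  0.96282384]
spacer_1 0.67 [ 0.393 -0.201  0.053] [317. 213.]
spacer_1 0.56 [ 0.447 -0.068  0.032] [261. 192.]
spacer_1 0.49 [ 0.466 -0.248  0.051] [335. 183.]
bore 0.89 [0.443 0.16  0.034] [170. 195.]
bore 0.67 [ 0.447 -0.067  0.034] [261. 193.]
outl 0.79 309 326 205 221 [115.  91. 155.]
outl 0.7 254 268 184 198 [ 42. 107. 142.]
outl 0.54 327 344 174 190 [ 42.  99. 130.]
```

View pics/scene.png

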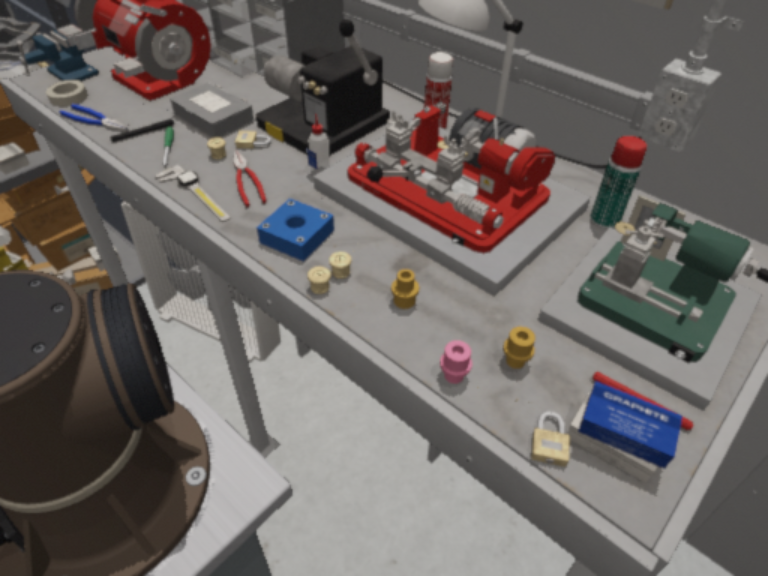

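View pics/top.png

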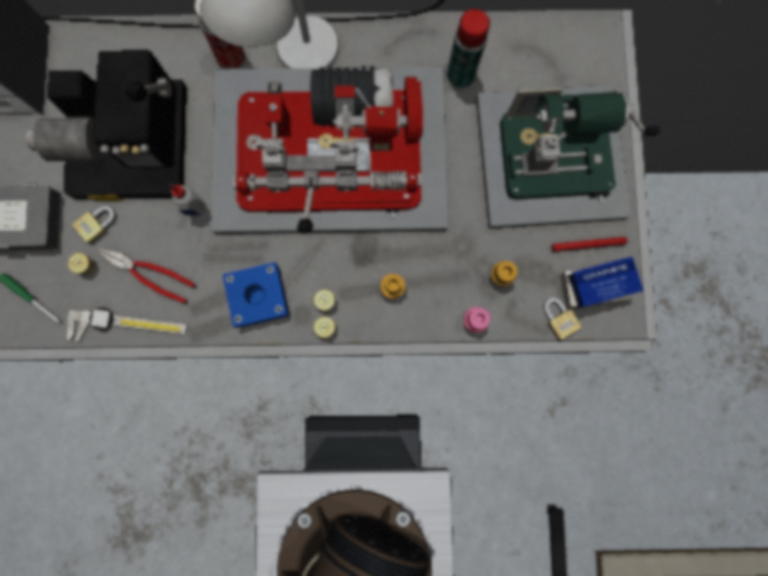

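The scene has two golden-brown candidates: A at scene (268,193) / top (261,192), and B at scene (346,230) / top (336,182). Three other things could be mistaken for them or are in the way: the pink look-alike at top (317,213), the cream bits at top (216,200) and (216,218), and the red-machine knobs. The blue holder is at top (170,197). Next I'll refine the positions by matching silhouettes in both views, and check with one crop.

```bash
cat > meas.py <<'E'
from h import *
from scipy.optimize import least_squares
S=8
def hull(p,pts,im):
    q=np.array([proj(p,x) for x in pts]); q=((q+.5)*S).astype(np.int32); cv2.fillConvexPoly(im,cv2.convexHull(q.reshape(-1,1,2)),255)
def ring(x,y,z,r): return [(x+r*np.cos(a),y+r*np.sin(a),z) for a in np.linspace(0,6.28,24)]
def cen(p,parts):
    im=np.zeros((384*S,512*S),np.uint8)
    for a in parts: hull(p,a,im)
    m=cv2.moments(im,True); return np.array([m['m10']/m['m00'],m['m01']/m['m00']])/S-.5, m['m00']/S/S
def spacer(x,y,lo,hi): return [ring(x,y,0,lo/2)+ring(x,y,.024,lo/2),ring(x,y,.024,.021)+ring(x,y,.032,.021),ring(x,y,.032,hi/2)+ring(x,y,.056,hi/2)]
def block(x,y,a):
    c,s=np.cos(a)*.045,np.sin(a)*.045
    return [[(x+i*c-j*s,y+i*s+j*c,z) for i in(-1,1) for j in(-1,1) for z in(0,.034)]]
def mask(p,u,v,lo,hi,r):
    h=cv2.cvtColor(p["img"],cv2.COLOR_BGR2HSV); m=cv2.inRange(h,lo,hi)
    k=np.zeros_like(m); cv2.circle(k,(int(u),int(v)),r,255,-1); m&=k
    m=cv2.morphologyEx(m,cv2.MORPH_CLOSE,np.ones((3,3),np.uint8))
    c,_=cv2.findContours(m,cv2.RETR_EXTERNAL,cv2.CHAIN_APPROX_NONE); c=max(c,key=cv2.contourArea)
    o=np.zeros_like(m); cv2.drawContours(o,[c],-1,255,-1); M=cv2.moments(o,True)
    return np.array([M['m10']/M['m00'],M['m01']/M['m00']]),M['m00'],c
GOLD=((8,110,40),(28,255,255)); BLUE=((100,120,30),(125,255,255))
def fit(pics,ms,model,x0):
    f=lambda v: np.concatenate([cen(p,model(*v))[0]-m[0] for p,m in zip(pics,ms)])
    return least_squares(f,x0,diff_step=5e-3)
E
python3 - <<'E'
from meas import *
P=[camera("scene"),camera("top")]
for n,px,x0 in(("A",[(268,193),(261,192)],(.444,-.07)),("B",[(346,230),(336,182)],(.463,-.25))):
    ms=[mask(p,*c,*GOLD,18) for p,c in zip(P,px)]
    for lo,hi in((.026,.034),(.034,.026)):
        r=fit(P,ms,lambda x,y:spacer(x,y,lo,hi),x0)
        print(n,lo,r.x.round(4),r.fun.round(2),"areas",[m[1] for m in ms],[round(cen(p,spacer(*r.x,lo,hi))[1]) for p in P])
ms=[mask(p,*c,*BLUE,45) for p,c in zip(P,[(197,152),(170,197)])]
rect=cv2.minAreaRect(ms[1][2]);print(rect)
R=P[1];a=cv2.boxPoints(rect);w=[ray(R,*q,.034) for q in a[:2]];yaw=np.arctan2(*(w[1]-w[0])[1::-1]);print("yaw",yaw)
r=fit(P,ms,lambda x,y:block(x,y,yaw),(.44,.155));print("bore",r.x.round(4),r.fun.round(2),[m[1] for m in ms],[round(cen(p,block(*r.x,yaw))[1]) for p in P])
c=P[0]["img"][165:275,245:375];cv2.imwrite("pics/crop.png",cv2.resize(c,None,fx=6,fy=5.4,interpolation=cv2.INTER_CUBIC))
E
```

```text
A 0.026 [ 0.452  -0.0704] [-0.38 -1.02  0.95  0.29] areas [343.0, 222.0] [401, 229]
A 0.034 [ 0.4539 -0.0688] [-0.48  0.18  0.25 -0.46] areas [343.0, 222.0] [396, 228]
B 0.026 [ 0.4722 -0.2544] [-0.41  0.15  0.36 -0.42] areas [430.0, 238.0] [486, 249]
B 0.034 [ 0.4753 -0.2539] [-0.39  1.28 -0.51 -1.17] areas [430.0, 238.0] [479, 241]
((169.7303466796875, 196.33145141601562), (36.802005767822266, 37.701446533203125), 77.00537872314453)
yaw -1.353598709027982
bore [0.443  0.1601] [-0.46 -0.19  0.38 -0.28] [1245.0, 1371.0] [1400, 1442]
```

View pics/crop.png

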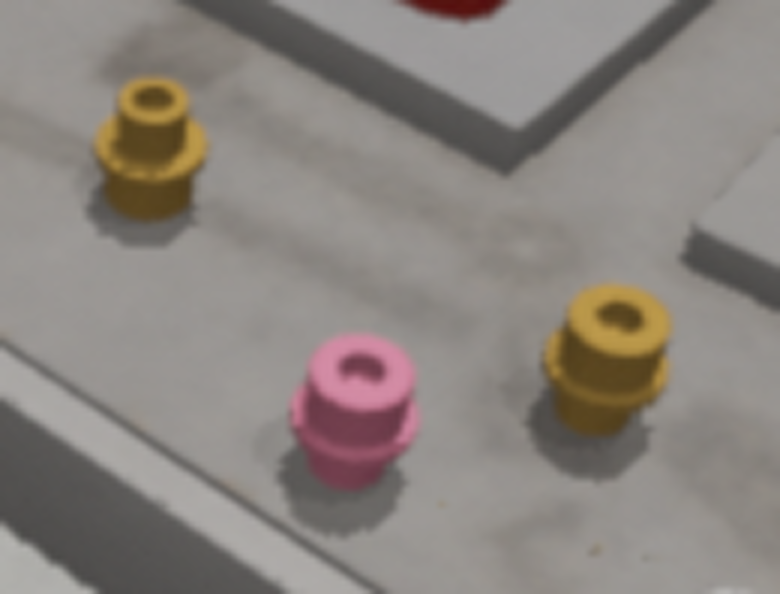

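The crop shows A at crop (150,150) with its narrow end up, B at (610,360) with its wide end up, and the pink one at (355,410). I still have to feel both. I'll start with A.

```bash
cat >> h.py <<'E'
from scipy.spatial.transform import Rotation as Ro
def ori(a):
    x=np.array([0,0,-1.]);y=np.array([np.cos(a),np.sin(a),0]);return np.roll(Ro.from_matrix(np.c_[x,y,np.cross(x,y)]).as_quat(),1)
def best(pos,a):
    j0=read_state()["joints"];o=[]
    for b in(a,a+np.pi):
        j=inverse_kinematics(pos,ori(b))
        if j is not None:o.append((np.abs(np.array(j)-j0).max(),b))
    return ori(min(o)[1])
def st(t=""):
    s=read_state();print(t,round(s["time"],2),s["position"].round(4),"F",s["wrist_force"].round(1),"gap",round(s["finger_gap"],4))
E
python3 - <<'E'
from h import *
x,y=.454,-.069
q=best([x,y,.15],np.pi/2)
grip(.06,20);st()
move_to([x,y,.15],q);st("above")
movel([x,y,.061]);st("down")
grip(.01,20);st("FEEL A")
p=camera("scene");cv2.imwrite("pics/f.png",cv2.resize(p["img"][130:290,190:390],None,fx=3.5,fy=3.5))
grip(.06);movel([x,y,.15]);st("up")
E
```

```text
0.88 [0.1804 0.5984 0.2168] F [ 0.  -0.6  0.3] gap 0.0605
above 3.44 [ 0.4542 -0.0685  0.15  ] F [ 0.5 -0.4  0.7] gap 0.0598
down 4.18 [ 0.4543 -0.0689  0.0614] F [-0.7 -0.5 -0.4] gap 0.06
FEEL A 4.72 [ 0.454  -0.069   0.0611] F [-0.3  0.7  0.6] gap 0.0103
up 6.04 [ 0.4536 -0.0689  0.1495] F [ 0.8 -0.1  0. ] gap 0.0601
```

View pics/f.png

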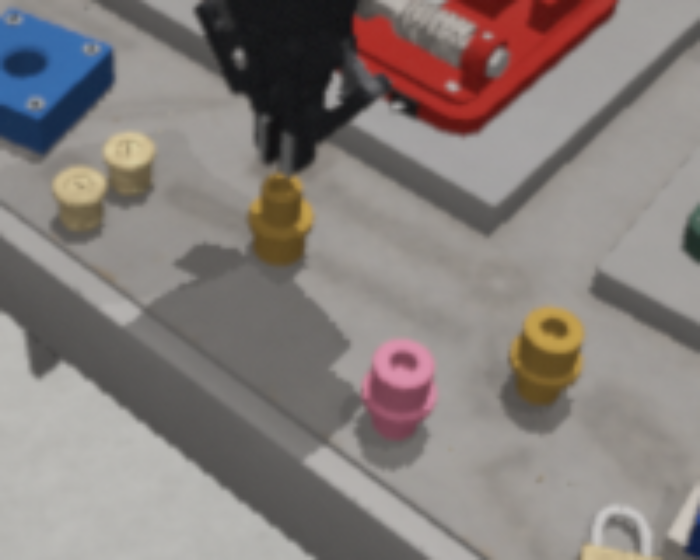

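```bash
python3 - <<'E'
from meas import *
P=[camera("scene"),camera("top")]
for p in P:
    print(p["fx"],p["fy"],p["cx"],p["cy"])
    for X in((.454,-.069,0),(.454,-.069,.028),(.454,-.069,.056),(.454,-.069,.036)): print(X,np.round(proj(p,X),1))
    im=p["img"].copy()
im=[]
for p,c in zip(P,[(268,193),(261,192)]):
    m=mask(p,*c,*GOLD,18);print(m[0],m[1],cv2.boundingRect(m[2]))
    u,v=c;k=cv2.resize(p["img"][v-24:v+24,u-24:u+24],None,fx=8,fy=8,interpolation=cv2.INTER_NEAREST)
    d=(m[2]-[u-24,v-24])*8+4;cv2.drawContours(k,[d.astype(np.int32)],-1,(0,255,0),1)
    for part in spacer(.454,-.069,.034,.026):
        q=np.array([proj(p,x) for x in part]);q=((q-[u-24,v-24]+.5)*8).astype(np.int32);cv2.polylines(k,[cv2.convexHull(q.reshape(-1,1,2))],True,(255,0,0),1)
    im.append(k)
cv2.imwrite("pics/g.png",np.hstack(im))
E
```

```text
387.4603891205719 387.4603891205719 257.76048755004405 181.27519174325704
(0.454, -0.069, 0) [268.9 200.5]
(0.454, -0.069, 0.028) [269.3 191.9]
(0.454, -0.069, 0.056) [269.8 183. ]
(0.454, -0.069, 0.036) [269.5 189.4]
378.39162784036955 378.39162784036955 248.7422143517439 194.2694643436329
(0.454, -0.069, 0) [261.3 191.6]
(0.454, -0.069, 0.028) [261.7 190. ]
(0.454, -0.069, 0.056) [262.1 188.4]
(0.454, -0.069, 0.036) [261.8 189.6]
[269.61516035 192.45772595] 343.0 (261, 180, 18, 26)Traceback (most recent call last):
  File "<stdin>", line 9, in <module>
  File "meas.py", line 19, in mask
    c,_=cv2.findContours(m,cv2.RETR_EXTERNAL,cv2.CHAIN_APPROX_NONE); c=max(c,key=cv2.contourArea)
                                                                       ~~~^^^^^^^^^^^^^^^^^^^^^^^
ValueError: max() iterable argument is empty
```

```bash
python3 - <<'E'
from h import *
s=read_state();R=Ro.from_quat(np.roll(s["eef_rot"],-1)).as_matrix();print(R.round(3),s["position"])
p=camera("scene")
f=cv2.imread("pics/f.png")[60:300,150:450]
T=np.array([.454,-.069,.061])
def mark(im,pts,u0,v0,k):
    for X,c in pts:
        u,v=proj(p,X);cv2.circle(im,(int((u-u0+.5)*k),int((v-v0+.5)*k)),3,c,-1)
g=cv2.resize(f,None,fx=2,fy=2)
mark(g,[(T,(0,0,255)),(T-[0,0,.025],(0,255,0)),(T-[0,0,.006],(255,255,0))],190+150/3.5,130+60/3.5,7)
print([ray(p,276,178.6,z).round(3) for z in(.036,.06,.08)])
cv2.imwrite("pics/g.png",g)
E
```

```text
[[-0.002 -0.    -1.   ]
 [ 0.001 -1.     0.   ]
 [-1.    -0.001  0.002]] [ 0.45355675 -0.06889076  0.14909656]
[array([ 0.49 , -0.058,  0.036]), array([ 0.47 , -0.073,  0.06 ]), array([ 0.454, -0.085,  0.08 ])]
```

View pics/g.png

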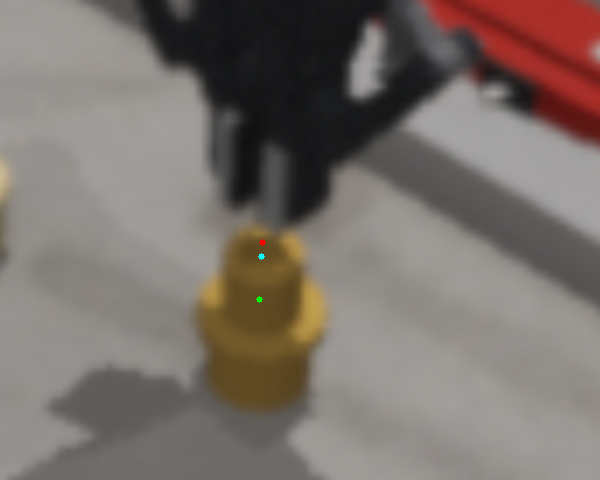

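At TCP z=0.061 the fingertips show about 30 mm above where they should be, or else behind the spacer, so that feel closed on air and doesn't count. I'll move above B, which is on the way, and look at the fingers from both cameras to settle the offset.

```bash
python3 - <<'E'
from h import *
x,y=.472,-.254
q=best([x,y,.15],np.pi/2)
move_to([x,y,.15],q);grip(.01);st("aboveB")
T=np.array([x,y,.15]);ims=[]
for n in("scene","top"):
    p=camera(n);u,v=map(int,proj(p,T-[0,0,.025]))
    k=8;g=cv2.resize(p["img"][v-30:v+30,u-24:u+24],None,fx=k,fy=k,interpolation=cv2.INTER_CUBIC)
    for dz,c in((0,(0,0,255)),(.025,(0,255,0))):
        a,b=proj(p,T-[0,0,dz]);cv2.circle(g,(int((a-u+24.5)*k),int((b-v+30.5)*k)),3,c,-1);print(n,dz,a,b)
    print(u,v);ims.append(g)
cv2.imwrite("pics/i.png",np.hstack(ims))
E
```

```text
aboveB 7.49 [ 0.4721 -0.2538  0.1501] F [-0.5 -0.2  0.3] gap 0.0103
scene 0 356.5223702112173 190.13757623064598
scene 0.025 353.89868576029227 199.6113106750962
353 199
top 0 348.2382863749986 172.73463425613448
top 0.025 345.32124806250647 174.8119199729819
345 174
```

View pics/i.png

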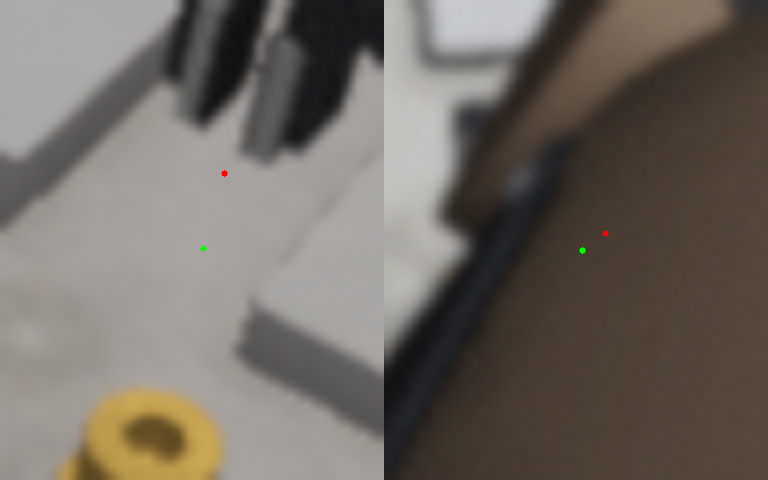

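```bash
python3 - <<'E'
from h import *
x,y=.472,-.254
grip(.06,20);ims=[]
for z in(.061,.03):
    movel([x,y,z],feed=.12);st()
    p=camera("scene");ims.append(cv2.resize(p["img"][175:260,310:390],None,fx=5,fy=5,interpolation=cv2.INTER_CUBIC))
cv2.imwrite("pics/j.png",np.hstack(ims))
E
```

```text
9.02 [ 0.4723 -0.2542  0.0615] F [-0.5 -0.1  0.3] gap 0.06
 9.47 [ 0.4721 -0.254   0.0302] F [0.5 0.3 0.4] gap 0.0599
```

View pics/j.png

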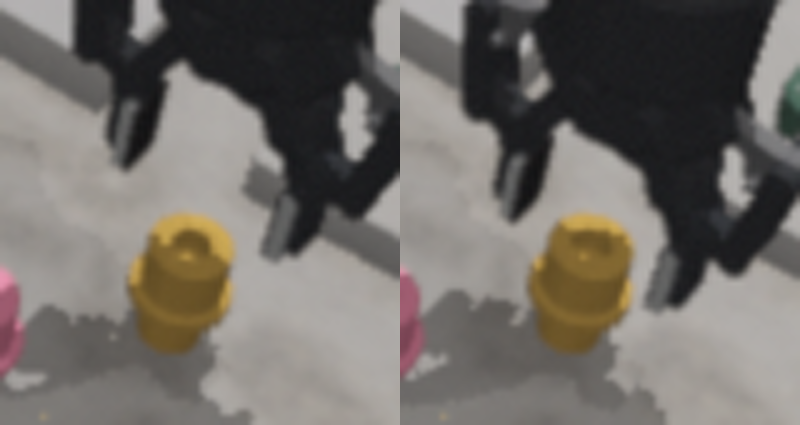

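Going down, the finger midpoint tracks the spacer's axis, at crop (586,260) against the axis at (582,260). So the fingers are centred on it and simply sit about 36 mm higher than described. I'll close gently on B here.

```bash
python3 - <<'E'
from h import *
grip(.01,20);st("FEEL B at .030")
p=camera("scene");cv2.imwrite("pics/k.png",cv2.resize(p["img"][175:260,300:400],None,fx=7,fy=7,interpolation=cv2.INTER_CUBIC))
E
```

```text
FEEL B at .030 9.88 [ 0.4723 -0.2542  0.0307] F [-0.7  0.8  6.7] gap 0.0328
```

View pics/k.png

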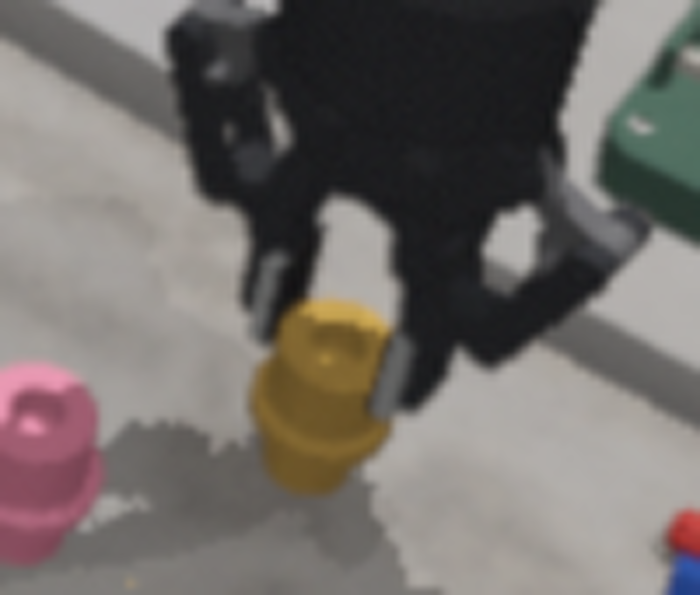

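B stops the fingers at 32.8 mm, so its wide end is up. The Fz of 6.7 N suggests the tips just met the flange. Now A, slightly higher.

```bash
python3 - <<'E'
from h import *
grip(.06,20);st()
movel([.472,-.254,.13],feed=.2)
x,y=.454,-.069
move_to([x,y,.13],best([x,y,.13],np.pi/2))
movel([x,y,.034]);st("down")
grip(.01,20);dwell(.2);st("FEEL A")
p=camera("scene");cv2.imwrite("pics/l.png",cv2.resize(p["img"][150:240,220:320],None,fx=7,fy=6.5,interpolation=cv2.INTER_CUBIC))
E
```

```text
10.3 [ 0.472  -0.254   0.0299] F [ 0.6  0.1 -0.4] gap 0.06
down 12.51 [ 0.4543 -0.0696  0.0343] F [ 0.6 -1.2  0.7] gap 0.06
FEEL A 13.11 [ 0.4544 -0.069   0.0347] F [-0.7  0.2  7.2] gap 0.0249
```

View pics/l.png

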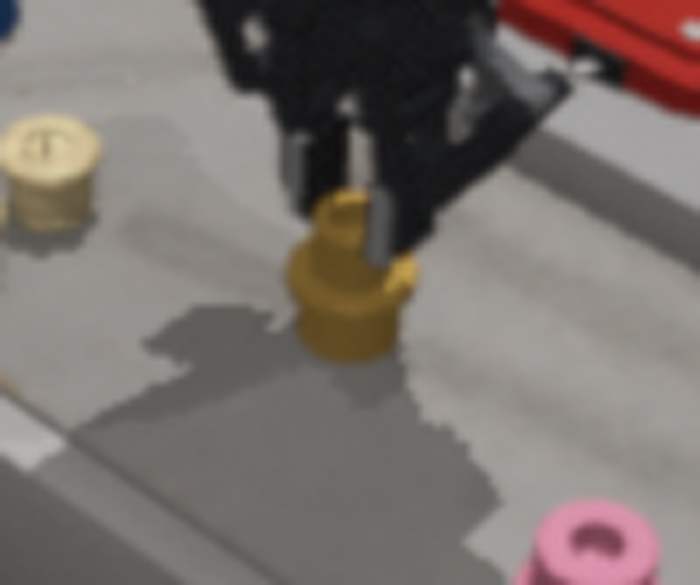

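A stops at 24.9 mm, against 32.8 mm for B. Both read about 1 mm low, and the difference is the expected 8 mm. So B (wide end up, narrow end down) is the one to seat. Next I'll pick B and hover over the bore.

```bash
python3 - <<'E'
from h import *
grip(.06,20);movel([.454,-.069,.13],feed=.2);st("A left")
x,y=.472,-.254
move_to([x,y,.13],best([x,y,.13],np.pi/2))
movel([x,y,.03]);grip(.01,60);dwell(.1);st("gripped")
movel([x,y,.15],feed=.12);st("lifted")
s=read_state()
if s["finger_gap"]>.030:
    movel([.443,.160,.15],feed=.2);movel([.443,.160,.078],feed=.12);st("hover")
    P=[camera("scene"),camera("top")]
    cv2.imwrite("pics/m.png",np.hstack([cv2.resize(p["img"][v-50:v+40,u-45:u+45],(400,400),interpolation=cv2.INTER_CUBIC) for p,(u,v) in zip(P,[(197,152),(170,197)])]))
E
```

```text
A left 14.22 [ 0.4537 -0.0689  0.1295] F [ 0.4  0.2 -0.4] gap 0.06
gripped 16.29 [ 0.4724 -0.2542  0.0312] F [0.2 1.6 8.8] gap 0.0309
lifted 17.44 [ 0.4717 -0.2538  0.1493] F [-0.4  0.7 -2.1] gap 0.0311
hover 20.42 [0.4433 0.16   0.0784] F [ 0.2  0.4 -2.5] gap 0.0312
```

View pics/m.png

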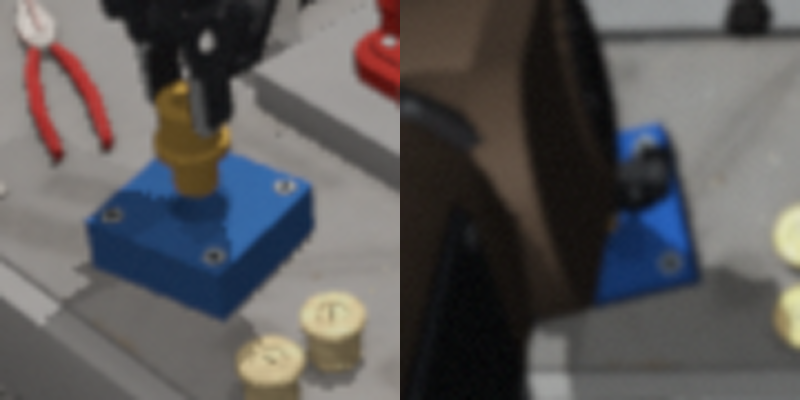

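Spacer B is held upright over the bore, with its narrow end at crop (196,190). Now a guarded descent.

```bash
python3 - <<'E'
from h import *
for z in np.r_[np.arange(.070,.049,-.005),np.arange(.048,.034,-.0015)]:
    movel([.443,.160,z],feed=.05);s=read_state();f=s["wrist_force"]
    print(round(s["time"],2),round(z,4),s["position"].round(4),f.round(1),s["ft_torque"].round(2),round(s["finger_gap"],4))
    if f[2]>12 or np.hypot(*f[:2])>12: break
p=camera("scene");cv2.imwrite("pics/n.png",cv2.resize(p["img"][102:192,152:242],(560,560),interpolation=cv2.INTER_CUBIC))
E
```

```text
20.82 0.07 [0.4429 0.16   0.0698] [ 0.  -0.3 -1.5] [-0.01 -0.03 -0.01] 0.0313
21.07 0.065 [0.4429 0.16   0.0647] [ 0.1 -0.1 -2.6] [ 0.    0.02 -0.01] 0.0309
21.32 0.06 [0.4429 0.16   0.0597] [ 0.1  0.1 -0.9] [ 0.02 -0.    0.  ] 0.031
21.57 0.055 [0.4428 0.16   0.0547] [ 0.8 -0.7 -1.8] [-0.03 -0.05  0.03] 0.0311
21.82 0.05 [0.4429 0.16   0.0497] [-0.2 -0.3 -2.4] [ 0.    0.05 -0.06] 0.0313
22.07 0.048 [0.443  0.16   0.0479] [-0.2  0.4 -2.2] [ 0.02  0.02 -0.03] 0.0308
22.32 0.0465 [0.443  0.16   0.0464] [-0.3 -0.4 -2.5] [ 0.02  0.   -0.02] 0.0313
22.57 0.045 [0.443  0.16   0.0449] [ 0.4  0.3 -2.4] [0.02 0.   0.03] 0.0313
22.82 0.0435 [0.4429 0.16   0.0434] [-0.1 -0.9 -1.6] [ 0.06 -0.04  0.01] 0.0313
23.07 0.042 [0.443  0.16   0.0419] [-0.2  0.1 -2.3] [-0.02 -0.02 -0.02] 0.031
23.32 0.0405 [0.4431 0.1601 0.0412] [-3.9 -0.5 10.8] [-0.05  0.45 -0.04] 0.031
23.57 0.039 [0.4432 0.1601 0.041 ] [-8.  -1.8 34.9] [-0.38  1.36 -0.01] 0.031
```

View pics/n.png

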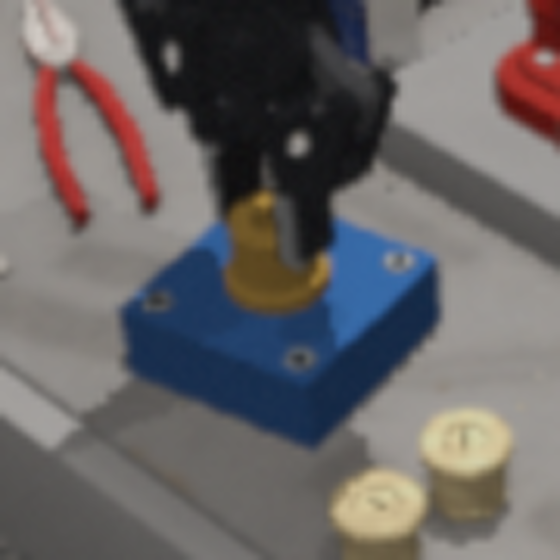

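Contact came at TCP z≈0.041, which is the predicted seated height, and the flange shows on the block at (275,290). I'll unload, release, retreat and verify.

```bash
python3 - <<'E'
from meas import *
movel([.443,.160,.041],feed=.05);st("unload")
grip(.06,20);dwell(.1);st("open")
movel([.443,.160,.16],feed=.2)
move_to([.2,.55,.22],best([.2,.55,.22],1.4));st("clear")
P=[camera("scene"),camera("top")]
def chk(n,mod,x0):
    px=[proj(p,[*x0,.03]) for p in P];ms=[mask(p,*c,*GOLD,18) for p,c in zip(P,px)]
    r=fit(P,ms,mod,x0);print(n,r.x.round(4),r.fun.round(2),[m[1] for m in ms],[round(cen(p,mod(*r.x))[1]) for p in P])
chk("A",lambda x,y:spacer(x,y,.034,.026),(.454,-.069))
seat=lambda x,y,dz=0:[ring(x,y,z+dz,.021) for z in(.034,.042)] 
def mod(x,y,dz=0): return [ring(x,y,.034+dz,.021)+ring(x,y,.042+dz,.021),ring(x,y,.042+dz,.017)+ring(x,y,.066+dz,.017)]
chk("seated",mod,(.443,.16))
chk("if 6mm proud",lambda x,y:mod(x,y,.006),(.443,.16))
cv2.imwrite("pics/o.png",np.hstack([cv2.resize(P[0]["img"][110:220,160:290],(500,423),interpolation=cv2.INTER_CUBIC),cv2.resize(P[1]["img"][160:230,140:190],(300,423),interpolation=cv2.INTER_CUBIC)]))
E
```

```text
unload 23.88 [0.4432 0.1601 0.0412] F [-1.3  1.1  8.5] gap 0.0311
open 24.37 [0.443  0.16   0.0409] F [-0.3 -0.3  0.4] gap 0.0599
clear 26.9 [0.2005 0.5496 0.2195] F [ 1.1  0.3 -0.5] gap 0.0602
A [ 0.4539 -0.0687] [-0.51  0.19  0.29 -0.45] [343.0, 224.0] [396, 229]
seated [0.4435 0.1606] [-0.41  0.1   0.22 -0.36] [232.0, 199.0] [286, 251]
if 6mm proud [0.4415 0.1579] [-0.47 -0.98  0.8   0.1 ] [232.0, 199.0] [291, 254]
```

View pics/o.png

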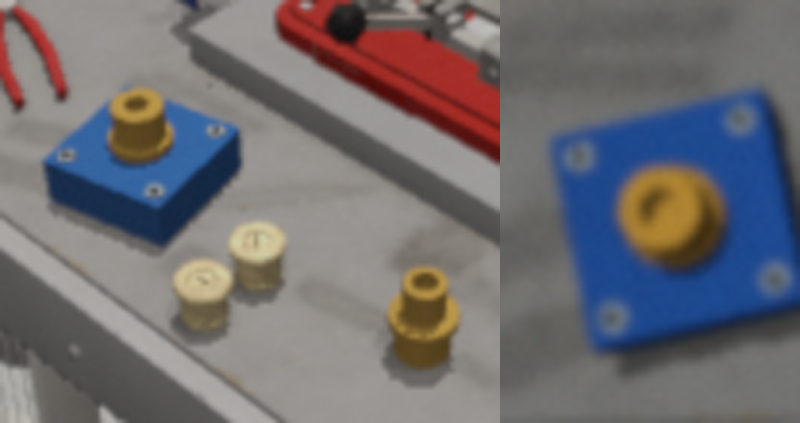

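The spacer is upright in the holder with its flange on the block, at (138,130). The other spacer hasn't moved, at (425,320).

```bash
python3 -c "
from h import *
print(finish_job())"
```

```text
the job is handed in; nothing more can be done
None
```

The narrow-end-down spacer is seated upright in the blue holder with its flange on the block. I handed the job in at about 27 s.

- **Feeling:** The fingers stopped at 24.9 mm on the spacer at (0.454, -0.069) and at 32.8 mm on the one at (0.472, -0.254). Both read about 1 mm below the stated 26 and 34 mm, but the 8 mm difference is right and matches the pictures. So the second spacer was the one to seat.
- **Seating:** The spacer met the block at TCP height 0.041 m, against about 0.0405 m predicted for fully home. The vertical force peaked at about 35 N.
- **Last check:** A two-camera fit puts the seated spacer within 1 mm of the measured bore centre. It fits the fully home height better than a height 6 mm proud. The other spacer is within 0.5 mm of where it started.
- **What disagreed:** The fingertips sat about 36 mm higher than the description implied. My first feel therefore closed on air above the first spacer, touching nothing. I corrected the height from the pictures and felt it again.

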